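Change the brittle specimen on the microscope stage

TASK

Change the specimen on the microscope: first take the round puck off the stage and set it down upright in the shallow steel tray, then lay the long brittle ceramic bar flat on the stage, mark up, with the mark still at least 2 cm short of the objective, and slide it along until its mark sits right under the objective tip, then let go. Both specimens break easily: use the lightest grip, lower them gently, never drop or press them, and do not touch the objective; leave everything else where it stands.

Things in the scene. Friction and masses are not known exactly. Their poses are not given: they have to be found in the camera images.
- scope: Microscope fixed to the bench. Origin on the bench under the objective, x along the stage's long side; column on the -y side (y -190 to -370 mm, 110 mm wide). Over the stage hang the objective, a steel turret of radius 32 mm from 76 mm above the stage, and the head, 84 mm wide in x (y -300 to +40 mm), from 146 mm above it up; eyepieces rise from the head to y = +40 mm, 325 mm above it.
- stage_mid (a point): Middle of the stage's top face, vertically under the objective tip; axes as the microscope's. The stage is a flat plate 240 mm (x) by 160 mm (y) centred here, 16 mm thick, its top 124 mm above the bench, with no rails or clips, open on its +x, -x and +y sides.
- objective: Objective lens, fixed to the microscope and pointing straight down: steel, 26 mm in diameter, tapering in its lowest 20 mm to a tip 12 mm wide, 49 mm long. Origin on the bench under it. Must not be touched.
- lens_tip (a point): Centre of the objective's tip, 27 mm above the stage (15 mm above the top face of the bar when it lies on the stage).
- bar: Brittle white ceramic bar 180 mm (x) by 22 mm (y) by 12 mm, about 120 g, lying flat on the bench. Origin at the centre of its underside, z up. Its round mark is on the top face near the +x end. Breaks if both finger pads' forces add up to over 70 N (a grip of 35 N), if pressed on the stage with over 30 N, or if dropped over 1 cm.
- mark (a point): Centre of the mark (dark ring with a dot, 11 mm across) on the bar's top face, 65 mm from the bar's centre along its +x, 25 mm from the end.
- puck: Mounted specimen: black round puck 30 mm in diameter, 22 mm high, about 40 g, with a small metal rectangle in its top face, standing on the stage on the -x side of the objective (95 to 120 mm from its axis). Origin at the centre of its underside. As brittle as the bar.
- tray: Shallow steel tray fixed to the bench, 150 mm (x) by 120 mm (y) outside, walls 4 mm thick and 14 mm high, inner floor 4 mm above the bench. Origin at the centre of its underside. Its -x part holds another puck; the +x part is free.
- old_puck: Another puck of the same kind, standing in the -x part of the tray (about 45 mm from the tray's centre); to be left alone. Origin at the centre of its underside.
- jar1: Small glass jar with a black lid, 38 mm in diameter, 55 mm high, standing beside the bar's marked half, on the bar's +y side. Origin at the centre of its underside. Leave alone.
- jar2: Jar like the first, on the bar's -y side. Leave alone.
- short_bar: Short ceramic bar without mark, 90 by 22 by 12 mm, lying on the bench nearer the robot. Origin at the centre of its underside. Leave alone.
- cleaner: White bottle, 52 mm in diameter, 120 mm high. Origin at the centre of its underside. Leave alone.
- brush: Brush with a wooden handle, 150 mm long, lying on the bench. Leave alone.
- mouse: Round black computer mouse, 62 mm across, 32 mm high. Leave alone.

How it is judged:
On the way, in this order (a step that is already met when the one before it is completed fails the run):
1. the puck stands in the tray, released (x of puck in the frame of tray between -0.06 and 0.06 m and y of puck in the frame of tray between -0.045 and 0.045 m and z of puck in the frame of tray between -0.002 and 0.009 m and angle between puck's own z axis and vertical below 0.1 rad and contact force between the fingers and puck below 0.1 N and linear speed of puck below 0.02 m/s), for 0.2 s.
2. the bar lies flat on the stage, its mark more than 15 mm short of the objective (z of bar in the frame of stage_mid between -0.003 and 0.003 m and angle between bar's own z axis and vertical below 0.04 rad and horizontal distance between mark and lens_tip above 0.015 m and linear speed of bar below 0.03 m/s), for 0.2 s.
At the end, for the whole second after the job is handed in: The bar lies flat on the stage (within 3 mm of its height, tilt under 0.04 rad), released and at rest, mark up and within 4 mm of the vertical through the objective tip; the puck stands upright and released inside the tray (all of step 1 and z of bar in the frame of stage_mid between -0.003 and 0.003 m and angle between bar's own z axis and vertical below 0.04 rad and horizontal distance between mark and lens_tip below 0.004 m and contact force between the fingers and bar below 0.1 N and linear speed of bar below 0.02 m/s); the robot touches nothing.
It fails at once if the bar or the puck is squeezed by the fingers with more than 70 N (pads added together) (contact force between the fingers and bar above 70 N or contact force between the fingers and puck above 70 N).
It fails at once if the bar is pressed or dropped on the microscope, or the puck in the tray or on the stage, with more than 30 N (contact force between any of bar, puck and scope above 30 N or contact force between puck and tray above 30 N).
It fails at once if the bar or the puck is dropped (out of the fingers, faster than 0.5 m/s, a fall of over 12 mm) ((contact force between the fingers and bar below 0.1 N and linear speed of bar above 0.5 m/s) or (contact force between the fingers and puck below 0.1 N and linear speed of puck above 0.5 m/s)).
It fails at once if the objective is touched (contact force between objective and anything else above 1 N).
It fails at once if a bystander (other puck, jars, short bar, bottle, brush, mouse) is moved more than 20 mm (distance of any of old_puck, jar1, jar2, short_bar, cleaner, brush, mouse from where it was at the start of the episode above 0.02 m).
It also fails if it takes over 64 s, if anything falls off the work surface, if the arm or the gripper's body presses on something with over 40 N, if the wrist force passes 120 N, or if a joint passes its speed limit or range.

ROBOT

A 6-joint arm with a two-finger parallel gripper is mounted at the origin on the work surface. World frame = base frame: x ahead of the robot, y to its left, z up, the work surface at z = 0. Lengths are in m, angles in rad, forces in N, time in s.
With the tool pointing down it reaches from about 0.35 to 0.975 m from the base axis. Payload 4.9 kg.
Tool frame: the origin (TCP) lies at the very end of the fingers, on their centre line; the grasp point (between the pads) lies 19 mm behind it (ctrl.tcp_to_grasp is the z of the grasp point in the tool frame, in m); z points along the fingers, y is the line along which they close (so a half turn about z gives the same grasp; the last joint's range is limited). The gripper opens to 85 mm and grips with 20 to 120 N. Pads are 22 mm wide; open, the fingers measure 114 mm over their backs; the gripper's body (76 mm by 85 mm) begins 54 mm behind the grasp point. The pads swing forward as they close: fully open they stand 13 mm farther back than shut.
Start: joints at [-1.298, 0.053, 1.613, -0, 1.476, -0.119], TCP at [0.239, -0.578, 0.231] pointing down, gripper open.
Joint ranges: [-3.01, 3.01], [-1.01, 2.22], [0.06, 2.58], [-1.02, 4.17], [0.09, 2.62], [-3.14, 3.14]. Speed limits (rad/s): [2.57, 2.57, 3.14, 3.14, 3.14, 3.14].

INTERFACE

Orientations are given as a rotation vector (axis times angle).
In Python, from station import ctrl, eyes, job, nets gives the robot as it stands. The module is installed in compiled form; this text tells all that it offers.
- The arm moves only by the tool jog_arm, never from a script. Its argument "commands" is one flat list of numbers, 7 for each row, row after row: the shift along the tool's x, y, z each as a share of 0.06 m, from -1 to 1, then the turn, a rotation vector about the tool's x, y, z each as a share of 0.1 rad, from -1 to 1, then the finger opening in mm, from 0 to 85.4. In form: [x, y, z, ax, ay, az, grip, x, y, z, ax, ay, az, grip, ...]. A call has 1 to 20 rows; each row shifts and turns the commanded pose from where the row before left it, along the tool's axes as they then stand; what a row does not reach is not made up. A row lasts 1/8 s, in which the tool goes at most 62.5 mm and 10.7 degrees, less where a joint would pass 70% of its speed; a pose out of reach is approached as far as the arm can. A call with a number of a shift or a turn outside -1 to 1 is refused whole. A call with a gripper value outside its range is refused whole. The fingers move at their own pace and stop on an object; "newtons" is the grip in N (left out, the last holds). Time passes only in rows, so rows that do not move let the fingers close. It gives the time, the measured TCP pose, the force, the opening and the grip force at its end, in the units of the state.
- ctrl.get_obs(): the state, without advancing time (a new reading comes with each control period).
- eyes.get_image(name): name is "side" or "top"; returns a dict with "image" (384x512x3 uint8, red, green, blue), "z_map" (384x512 float32, m along the optical axis (not along the pixel's ray), 0 where there is no reading), "K" (3x3 intrinsics, pixels), "cam_to_world" (4x4, takes a point from camera to world coordinates). Camera axes: x right, y up, looking along -z (the intrinsics and any distortion apply to the point x, -y, -z); pixel columns grow to the right and rows downward; lengths in m; the calibration is good to about 2 mm. A picture is of the moment at which its call begins.
- job.finish_job(): hands the job in; it is judged then, once.
Trained networks look in the newest picture that a camera, given by its name, has taken for a name from the list of things; names that differ only in an ending like _2 or _b are one class to them, and where a whole thing is asked for, a point or a joint stands for the part that bears it (a point fixed in the world has none). Each returns a list of dicts, best first, with "p" (0 to 1); they miss things now and then, are a little off and sometimes report something else, mostly with a low value. They report only what shows in the picture. A call takes as long as a camera call.
- nets.silhouettes(camera, name): "mask" (384x512 bool, what is visible of it) and "bbox" ([left, top, right, bottom] in pixels, round what is visible of it).
The state is a dict: "t": time; "q": joint angles; "dq": joint speeds; "effort": joint torques, N m; "tool_pos": TCP position; "tool_rot": TCP orientation; "contact_force": force on the tool from outside, world axes, zero at the start; "wrist_torque": the same for the moment, N m; "opening": finger opening in m; "grip_force": force on a finger pad.
Only numpy, scipy, OpenCV 4.12 (cv2) and the standard library are available. Lean on these libraries where they do the work, as an engineer would, in place of code of your own. Each camera call takes 0.05 s, during which the arm holds its last target. There are 200 camera calls.

## Working session

There is one attempt and no reset: what is moved stays moved. The work goes in short steps, Python scripts to look and compute and a tool call to move; the robot and the scene stay as the last step left them, time stands still between calls to the robot, and variables do not carry over. Pictures are saved under pics/ and viewed, at most 13 in all, crops included, and the job is handed in when it is done.

Besides the shell and the picture viewer there is one more tool, called after ">>>" by a JSON object that holds its "method" and its "body". jog_arm: Moves the arm, as the interface text tells. Shift numbers are shares of 0.06 m and turn numbers shares of 0.1 rad, none past 1 either way. Its arguments: {"type":"object","properties":{"commands":{"type":"array","items":{"type":"number"}},"newtons":{"type":"number"}},"required":["commands"]}

```bash
mkdir -p pics; cat > h.py <<'E'
import numpy as np, cv2
from station import ctrl, eyes, job, nets
def cloud(d):
    K,T,z=d["K"],d["cam_to_world"],d["z_map"]
    v,u=np.mgrid[0:384,0:512]
    x=(u-K[0,2])/K[0,0]*z; y=(v-K[1,2])/K[1,1]*z
    P=np.stack([x,-y,-z],-1)@T[:3,:3].T+T[:3,3]
    P[z<=0]=np.nan
    return P
E
python3 - <<'E'
from h import *
np.set_printoptions(precision=4,suppress=True)
o=ctrl.get_obs();print(o["tool_pos"],o["tool_rot"],ctrl.tcp_to_grasp,o["t"])
for c in("side","top"):
    d=eyes.get_image(c);cv2.imwrite(f"pics/{c}0.png",d["image"][:,:,::-1])
    P=cloud(d);print(c,d["K"].tolist(),d["cam_to_world"].tolist(),[k for k in d])
    for n in("scope","bar","mark","puck","tray","old_puck","jar1","short_bar","cleaner","brush","mouse","objective"):
        for r in nets.silhouettes(c,n)[:3]:
            m=r["mask"];Q=P[m];Q=Q[~np.isnan(Q[:,0])]
            if len(Q)==0: print(n,"nodepth",r["bbox"]);continue
            top=Q[:,2]>np.percentile(Q[:,2],95)-.004
            rect=cv2.minAreaRect((Q[top][:,:2]*1000).astype(np.float32))
            print(c,n,round(r["p"],2),r["bbox"],len(Q),"med",np.median(Q,0),"z95",np.percentile(Q[:,2],95).round(4),"toprect",np.round(rect[0],1),np.round(rect[1],1),round(rect[2],1))
E
```

```text
[ 0.2385 -0.577   0.23  ] [-3.0795 -0.6111  0.0002] -0.0187 0.0
side [[467.456683879047, 0.0, 246.64215642320062], [0.0, 467.456683879047, 191.81869611391988], [0.0, 0.0, 1.0]] [[-0.986316241546504, 0.08973763701198005, -0.13830194563014825, 0.3862319692054596], [-0.16457515599600725, -0.48625126638339755, 0.8581810554710654, 1.1440456369094154], [0.009761643840473027, 0.8691989774752662, 0.49436610711646034, 0.7680222800203584], [0.0, 0.0, 0.0, 1.0]] ['image', 'z_map', 'K', 'cam_to_world']
side scope 0.58 [188.7, 36.1, 271.9, 195.0] 7503 med [ 0.637  -0.1733  0.1415] z95 0.441 toprect [ 648.2 -245.7] [ 71.6 218.2] 1.0
side bar 0.97 [215.4, 236.7, 265.2, 267.6] 532 med [0.566  0.1581 0.0125] z95 0.0164 toprect [578.2 163.6] [ 52.7 166.6] 60.8
side mark 0.7 [216.0, 242.8, 266.6, 267.5] 446 med [0.562  0.1604 0.0129] z95 0.0163 toprect [568.6 152.2] [ 23.5 160.8] 59.6
side mark 0.68 [282.7, 310.1, 299.0, 328.0] 192 med [0.4102 0.3906 0.0263] z95 0.0295 toprect [410.6 383.3] [27.7 27.3] 66.6
side tray 0.64 [224.9, 293.4, 310.3, 347.7] 2932 med [0.4659 0.3855 0.0064] z95 0.016 toprect [4
[... 3343 characters left out ...]
.0042] z95 0.0137 toprect [459.7 378.2] [150.6 120.7] 26.2
top cleaner 0.68 [183.7, 123.9, 203.0, 143.0] 247 med [0.7466 0.2416 0.0782] z95 0.1192 toprect [756.  247.4] [20.9 22.7] 87.3
top cleaner 0.3 [154.6, 226.5, 162.7, 234.8] 65 med [0.4083 0.3775 0.0245] z95 0.0311 toprect [412.3 378.1] [20.4 22.8] 61.4
top brush 0.72 [151.3, 131.8, 162.3, 166.8] 306 med [0.6946 0.3886 0.0178] z95 0.0229 toprect [711.  391.5] [141.   36.9] 2.0
top mouse 0.48 [351.3, 238.5, 367.1, 254.8] 232 med [ 0.3386 -0.3425  0.0258] z95 0.032 toprect [ 341.5 -347.6] [40.  39.9] 80.2
top objective 0.51 [287.4, 102.2, 460.6, 191.5] 10438 med [ 0.6225 -0.2988  0.3211] z95 0.4659 toprect [ 650.9 -320.5] [65.8 85.4] 0.9
```

```bash
python3 - <<'E'
import cv2
a=cv2.imread("pics/side0.png")[20:360,100:360];b=cv2.imread("pics/top0.png")[90:260,130:470]
cv2.imwrite("pics/s1.png",cv2.resize(a,None,fx=1.75,fy=1.75,interpolation=3)[:600]);cv2.imwrite("pics/t1.png",cv2.resize(b,None,fx=2.35,fy=2.35,interpolation=3))
E
```

```text
(no output)
```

View pics/s1.png

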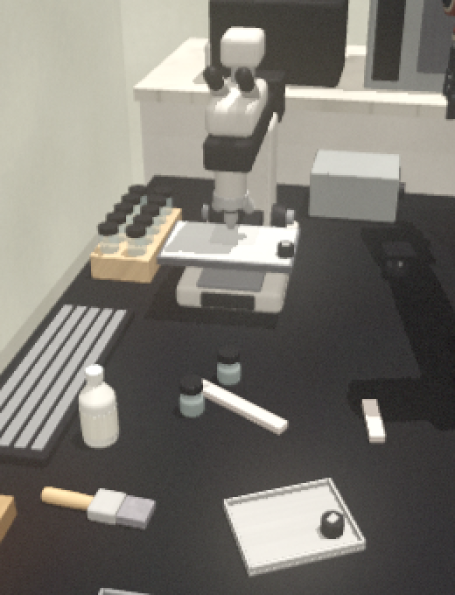

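View pics/t1.png

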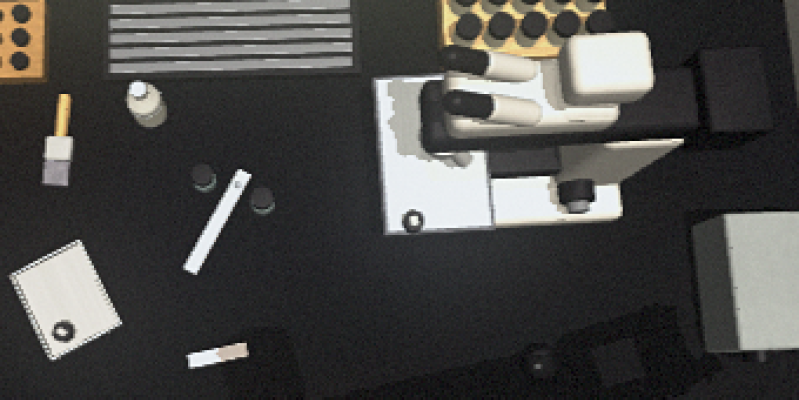

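The side view shows the puck on the stage's robot side at (285,248). The bar's marked end lies between the jars, and the old puck is in the robot-side part of the tray. In the top view the bar runs from (190,270) to the mark at (237,183), and the stage's near corner is at (385,233). Next I refine the poses.

```bash
cat >> h.py <<'E'
from scipy.optimize import minimize
np.set_printoptions(precision=4,suppress=True)
def proj(d,X):
    T=d["cam_to_world"];p=(np.atleast_2d(X)-T[:3,3])@T[:3,:3]
    K=d["K"];return np.stack([K[0,0]*p[:,0]/-p[:,2]+K[0,2],K[1,1]*p[:,1]/p[:,2]+K[1,2]],1)
def ray(d,uv,z):
    K,T=d["K"],d["cam_to_world"];uv=np.atleast_2d(uv)
    v=np.stack([(uv[:,0]-K[0,2])/K[0,0],-(uv[:,1]-K[1,2])/K[1,1],-np.ones(len(uv))],1)@T[:3,:3].T
    return T[:3,3]+v*((z-T[2,3])/v[:,2])[:,None]
def box(x,y,a,L,W,z0,z1):
    c,s=np.cos(a),np.sin(a)
    return np.array([[x+c*i*L/2-s*j*W/2,y+s*i*L/2+c*j*W/2,k] for i in(-1,1) for j in(-1,1) for k in(z0,z1)])
def cyl(x,y,a,L,W,z0,z1):
    t=np.linspace(0,6.28,40);return np.array([[x+L/2*np.cos(q),y+L/2*np.sin(q),k] for q in t for k in(z0,z1)])
def fit(d,mask,p0,L,W,z0,z1,shape=box):
    def cost(p):
        h=cv2.convexHull((proj(d,shape(*p,L,W,z0,z1))*16).astype(np.int32))
        big=np.zeros((384,512),np.uint8);cv2.fillConvexPoly(big,h,255,cv2.LINE_AA,4)
        return np.abs(big/255.-mask).sum()
    q=[minimize(lambda e:cost(p0+e*[.001,.001,.02]),np.zeros(3),method="Nelder-Mead",options=dict(initial_simplex=np.array([[s,s,s],[6*s,s,s],[s,6*s,s],[s,s,3*s]]))) for s in(1,-1)]
    r=min(q,key=lambda r:r.fun);return p0+r.x*[.001,.001,.02],r.fun
E
python3 - <<'E'
from h import *
for c in("side","top"):
    d=eyes.get_image(c);P=cloud(d);I=d["image"].astype(float);g=I.mean(2)
    b=(np.abs(P[...,0]-.5)<.15)&(np.abs(P[...,1]-.05)<.05)&(g<60)
    print(c,"bench z",np.nanmedian(P[b][:,2]))
    for n,p0,L,W,h in(("bar",(.577,.142,-.515),.18,.022,.012),("short_bar",(.369,.147,.18),.09,.022,.012),("tray",(.461,.380,.466),.15,.12,.014)):
        r=nets.silhouettes(c,n)
        m=box(*p0,L+.03,W+.03,0,h);k=np.zeros((384,512),np.uint8);cv2.fillConvexPoly(k,cv2.convexHull(proj(d,m).astype(np.int32)),1)
        br=np.where(k>0,g,0);bg=np.median(g[k>0][g[k>0]<np.percentile(g[k>0],25)]);fg=np.percentile(g[k>0],80)
        soft=np.clip((br-bg)/(fg-bg),0,1)*(k>0)
        if n=="tray": soft=r[0]["mask"].astype(float)
        print(n,*fit(d,soft,np.array(p0),L,W,0,h))
    for n,p0,z in(("puck",(.541,-.146,0),.124),("old_puck",(.411,.379,0),.004)):
        for r in nets.silhouettes(c,n)[:2]: print(n,r["p"],*fit(d,r["mask"].astype(float),np.array(p0),.03,.03,z,z+.022,cyl))
    s=(np.abs(P[...,2]-.124)<.006)&(P[...,0]>.48)&(P[...,0]<.82)&(P[...,1]<-.05)&(P[...,1]>-.3)&(g>90)
    m=cv2.morphologyEx(s.astype(np.uint8),cv2.MORPH_OPEN,np.ones((3,3)))
    Q=P[m>0];print("stage z",np.median(Q[:,2]));rc=cv2.minAreaRect((Q[:,:2]*1000).astype(np.float32));print(rc)
    uv=np.argwhere(m>0)[:,::-1];R=ray(d,uv,.124)
    print("ray",cv2.minAreaRect((R[:,:2]*1000).astype(np.float32)))
    o=(P[...,2]>.155)&(P[...,2]<.2)&(np.abs(P[...,0]-.65)<.06)&(np.abs(P[...,1]+.165)<.05);
    for z in np.arange(.15,.23,.01):
        k=o&(np.abs(P[...,2]-z)<.005) if z<.2 else (np.abs(P[...,2]-z)<.005)&(np.abs(P[...,0]-.65)<.06)&(np.abs(P[...,1]+.165)<.05)
        if k.sum(): print(round(z,3),k.sum(),np.median(P[k],0),P[k].min(0),P[k].max(0))
E
```

```text
side bench z 0.0019480613514635814
bar [ 0.5784  0.1439 -0.5342] 213.52512254901958
short_bar [0.3866 0.1539 0.0086] 288.40005050778365
tray [0.4615 0.3784 0.4645] 373.45098039215685
puck 0.4 [ 0.5455 -0.1465 -0.0523] 23.741176470588233
old_puck 0.73 [ 0.5771 -0.3938  1.595 ] 10.509803921568626
old_puck 0.45 [0.4113 0.381  0.015 ] 29.20392156862745
stage z 0.1262835080626714
((649.013916015625, -178.60687255859375), (239.9552459716797, 169.2692108154297), 1.1217272281646729)
ray ((649.1681518554688, -174.9695587158203), (240.91278076171875, 174.67327880859375), 1.681941032409668)
0.16 12 [ 0.6495 -0.1726  0.1619] [ 0.641  -0.1807  0.1555] [ 0.6577 -0.1688  0.1648]
0.17 20 [ 0.6466 -0.1733  0.1723] [ 0.6204 -0.2064  0.1657] [ 0.678  -0.1664  0.175 ]
0.18 46 [ 0.6472 -0.1769  0.1803] [ 0.6114 -0.2086  0.175 ] [ 0.6883 -0.1604  0.1849]
0.19 40 [ 0.6396 -0.1765  0.1893] [ 0.6105 -0.2125  0.1851] [ 0.689  -0.1622  0.1938]
0.2 21 [ 0.6253 -0.1623  0.2036] [ 0.6141 -0.2063  0.1956] [ 0.6725 -0.1468  0.2048]
0.21 59 [ 0.6416 -0.1538  0.2099] [ 0.6182 -0.1996  0.2053] [ 0.6754 -0.1443  0.2149
[... 424 characters left out ...]
.412  0.3828 0.0189] 130.63529411764705
stage z 0.12444219078249241
((647.9871826171875, -181.9918212890625), (237.97817993164062, 159.039306640625), 1.4925169944763184)
ray ((647.831787109375, -181.90184020996094), (236.9022216796875, 158.87310791015625), 1.5740768909454346)
0.18 3 [ 0.6128 -0.2069  0.1835] [ 0.6115 -0.2092  0.1789] [ 0.6151 -0.2029  0.1838]
0.19 7 [ 0.613  -0.2076  0.1917] [ 0.6109 -0.2142  0.1859] [ 0.6162 -0.1982  0.1949]
0.2 25 [ 0.6184 -0.2063  0.2023] [ 0.6144 -0.2139  0.1951] [ 0.648 -0.15   0.205]
0.21 17 [ 0.6193 -0.1913  0.2099] [ 0.616  -0.205   0.2057] [ 0.6421 -0.1517  0.2141]
0.22 22 [ 0.6195 -0.1774  0.2204] [ 0.6155 -0.1998  0.2163] [ 0.6566 -0.1502  0.2233]
```

```bash
cat >> h.py <<'E'
from scipy.spatial.transform import Rotation as R_
def plan(xyz,yaw_deg=None):
    o=ctrl.get_obs();R=R_.from_rotvec(o["tool_rot"])
    y=np.degrees(np.arctan2(*R.as_matrix()[[1,0],[0,0]]))
    tgt=np.array(xyz)
    yt=y if yaw_deg is None else yaw_deg
    c,s=np.cos(np.radians(yt)),np.sin(np.radians(yt))
    Rt=R_.from_matrix(np.array([[c,s,0],[s,-c,0],[0,0,-1]]))
    d=tgt-o["tool_pos"]
    print("t",o["t"],"pos",o["tool_pos"],"yaw",y.round(2),"F",o["contact_force"],"open",o["opening"],"grip",o["grip_force"])
    print(" turn first, units:",(R.inv()*Rt).as_rotvec()/.1," then shift units",Rt.inv().apply(d)/.06)
    print(" (shift units before the turn:",R.inv().apply(d)/.06,")")
E
```

>>> {"method": "jog_arm", "body": {"commands": [0.4,-0.25,0,0,0,0,60,0.75,-0.47,0,0,0,0,60,0.75,-0.47,0,0,0,0,60,0.75,-0.47,0,0,0,0,60,0.75,-0.47,0,0,0,0,60,0.75,-0.47,0,0,0,0,60,0.75,-0.47,0,0,0,0,60,0.75,-0.47,0,0,0,0,60,0.75,-0.47,0,0,0,0,60,0.75,-0.47,0,0,0,0,60,0.33,-0.22,0,0,0,0,60,0,0,0,0,0,0,60,0,0,0,0,0,0,60], "newtons": 20}}

```text
t: 3.52
tool_pos: [0.5453, -0.1454, 0.2313]
tool_rot: [3.081, 0.612, -0.001]
contact_force: [0.3, 0.2, 0.7]
opening: 0.0599
grip_force: 0.0
```

```bash
python3 - <<'E'
from h import *
plan([.545,-.145,.130])
for c in("side","top"):
    d=eyes.get_image(c);cv2.imwrite(f"pics/{c}2.png",d["image"][:,:,::-1])
    print(c,proj(d,[[.545,-.145,.146],ctrl.get_obs()["tool_pos"]]))
    for r in nets.silhouettes(c,"puck")[:2]: print(r["p"],r["bbox"])
a=cv2.imread("pics/side2.png")[120:220,190:320];cv2.imwrite("pics/s2.png",cv2.resize(a,None,fx=5,fy=5,interpolation=2))
E
```

```text
t 3.525 pos [ 0.5453 -0.1454  0.2313] yaw 22.47 F [0.2551 0.1603 0.6722] open 0.05990669229715679 grip 0.0
 turn first, units: [0.0005 0.0034 0.    ]  then shift units [-0.0022 -0.0079  1.6879]
 (shift units before the turn: [-0.0017 -0.008   1.6879] )
side [[262.7518 159.1334]
 [263.4883 133.162 ]]
0.67 [258.5, 159.4, 268.5, 168.8]
top [[305.7928 182.8491]
 [309.8617 177.6245]]
0.62 [150.0, 131.2, 161.4, 167.2]
0.5 [299.6, 179.8, 308.6, 188.2]
```

View pics/s2.png

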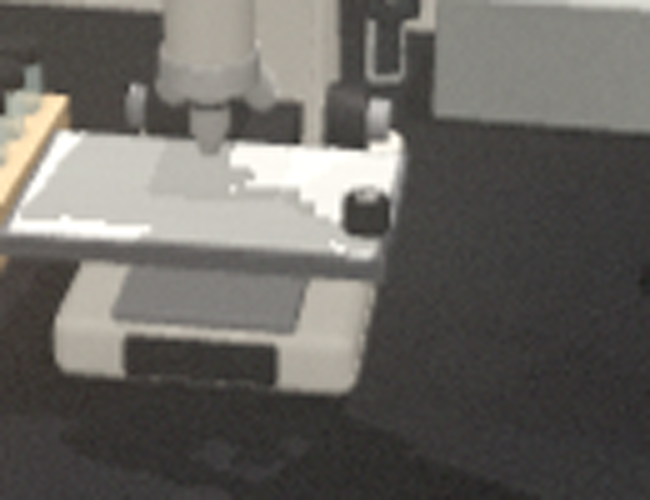

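The puck sits at crop (367,210), directly below the gripper finger at about (385,40), which agrees with the fit. Descending.

>>> {"method": "jog_arm", "body": {"commands": [0,0,0.5,0,0,0,60,0,0,0.5,0,0,0,60,0,0,0.4,0,0,0,60,0,0,0.2,0,0,0,60,0,0,0.1,0,0,0,60,0,0,0.04,0,0,0,60,0,0,0,0,0,0,60,0,0,0,0,0,0,45,0,0,0,0,0,0,38,0,0,0,0,0,0,28,0,0,0,0,0,0,25,0,0,0,0,0,0,25,0,0,0,0,0,0,25,0,0,0,0,0,0,25], "newtons": 20}}

```text
t: 5.48
tool_pos: [0.546, -0.1457, 0.1274]
tool_rot: [3.081, 0.612, 0.001]
contact_force: [-0.2, 0.8, 4.9]
opening: 0.0292
grip_force: 20.1
```

>>> {"method": "jog_arm", "body": {"commands": [0,0,-0.1,0,0,0,25,0,0,-0.3,0,0,0,25,0,0,-0.5,0,0,0,25,0,0,-0.5,0,0,0,25,0,0,0,0,0,-0.4,25,0,0,0,0,0,-0.4,25,0,0,0,0,0,0,25]}}

```text
t: 6.35
tool_pos: [0.5459, -0.1457, 0.2119]
tool_rot: [3.054, 0.733, 0.001]
contact_force: [0.2, -0.0, -0.2]
opening: 0.0291
grip_force: 19.8
```

```bash
python3 - <<'E'
from h import *
plan([.4906,.393,.20],27.0)
d=eyes.get_image("side");
for r in nets.silhouettes("side","puck")[:2]: print(r["p"],r["bbox"])
print(proj(d,[ctrl.get_obs()["tool_pos"]]))
E
```

```text
t 6.35 pos [ 0.5459 -0.1457  0.2119] yaw 27.0 F [ 0.1829 -0.0479 -0.1556] open 0.029135944000724324 grip 19.83629733324051
 turn first, units: [ 0.0075 -0.0056  0.0006]  then shift units [ 3.2552 -8.4181  0.1976]
 (shift units before the turn: [ 3.2556 -8.4181  0.1931] )
0.59 [218.5, 238.5, 261.4, 269.2]
[[263.1008 139.3554]]
```

>>> {"method": "jog_arm", "body": {"commands": [0.163,-0.42,0,0,0,0,25,0.325,-0.842,0,0,0,0,25,0.325,-0.842,0,0,0,0,25,0.325,-0.842,0,0,0,0,25,0.325,-0.842,0,0,0,0,25,0.325,-0.842,0,0,0,0,25,0.325,-0.842,0,0,0,0,25,0.325,-0.842,0,0,0,0,25,0.325,-0.842,0,0,0,0,25,0.325,-0.842,0,0,0,0,25,0.163,-0.42,0,0,0,0,25,0,0,0,0,0,0,25,0,0,0.5,0,0,0,25,0,0,0.9,0,0,0,25,0,0,0.9,0,0,0,25,0,0,0.5,0,0,0,25,0,0,0,0,0,0,25,0,0,0,0,0,0,25]}}

```text
t: 8.7
tool_pos: [0.4913, 0.393, 0.0448]
tool_rot: [-3.054, -0.733, -0.004]
contact_force: [-0.3, -0.7, -0.4]
opening: 0.029
grip_force: 19.9
```

```bash
python3 - <<'E'
from h import *
plan([.4906,.393,.0085],27.0)
d=eyes.get_image("side");cv2.imwrite("pics/s3.png",cv2.resize(d["image"][260:380,190:340,::-1],None,fx=4,fy=4,interpolation=2))
E
```

```text
t 8.7 pos [0.4913 0.393  0.0448] yaw 26.98 F [-0.3268 -0.7058 -0.4248] open 0.02897458833794686 grip 19.93556946516037
 turn first, units: [-0.0005 -0.0262 -0.003 ]  then shift units [-0.0103 -0.0053  0.6056]
 (shift units before the turn: [-0.0119 -0.0053  0.6055] )
```

View pics/s3.png

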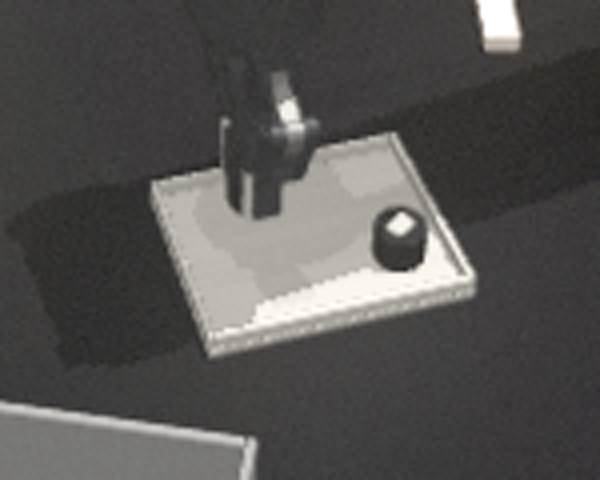

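The gripper is over the free part of the tray at (255,200), and the old puck is at (400,238), well clear. Lowering gently.

>>> {"method": "jog_arm", "body": {"commands": [0,0,0.25,0,0,0,25,0,0,0.2,0,0,0,25,0,0,0.08,0,0,0,25,0,0,0.04,0,0,0,25,0,0,0.02,0,0,0,25,0,0,0.02,0,0,0,25,0,0,0,0,0,0,25]}}

```text
t: 9.62
tool_pos: [0.4901, 0.3931, 0.0074]
tool_rot: [3.055, 0.734, -0.0]
contact_force: [-3.5, -2.5, 5.1]
opening: 0.0291
grip_force: 20.4
```

>>> {"method": "jog_arm", "body": {"commands": [0,0,0,0,0,0,33,0,0,0,0,0,0,45,0,0,0,0,0,0,55,0,0,0,0,0,0,55,0,0,-0.2,0,0,0,55,0,0,-0.6,0,0,0,55,0,0,-0.9,0,0,0,55,0,0,-0.9,0,0,0,55,0,0,-0.4,0,0,0,55,0,0,0,0,0,0,60]}}

```text
t: 10.88
tool_pos: [0.4915, 0.394, 0.1905]
tool_rot: [-3.052, -0.734, -0.01]
contact_force: [0.0, -0.7, -0.3]
opening: 0.0601
grip_force: 0.0
```

```bash
python3 - <<'E'
from h import *
a=-.52; g=-.040
plan([.578+g*np.cos(a),.1435+g*np.sin(a),.10],np.degrees(a))
for c in ("side","top"):
  d=eyes.get_image(c);P=cloud(d)
  for n in("puck","old_puck"):
    for r in nets.silhouettes(c,n)[:3]: 
      Q=P[r["mask"]];print(c,n,r["p"],r["bbox"],np.nanmedian(Q,0),np.nanpercentile(Q[:,2],95))
  print(proj(d,[[.4901,.3931,.026]]))
E
```

```text
t 10.875 pos [0.4915 0.394  0.1905] yaw 27.03 F [ 0.0246 -0.6792 -0.283 ] open 0.06006005626181557 grip 0.0
 turn first, units: [-0.0402 -0.0609  9.9184]  then shift units [2.6581 2.9064 1.508 ]
 (shift units before the turn: [-0.9889  3.816   1.4988] )
side puck 0.67 [246.6, 308.5, 261.1, 327.6] [0.4889 0.4003 0.026 ] 0.029895019194325023
side old_puck 0.55 [282.4, 309.3, 298.0, 329.4] [0.4101 0.3902 0.0263] 0.030245421819938435
[[252.9759 315.1024]]
top puck 0.47 [150.8, 202.4, 159.8, 213.7] [0.4876 0.3862 0.0241] 0.029208196642438733
top old_puck 0.62 [154.3, 225.8, 161.2, 235.6] [0.4085 0.3763 0.0239] 0.029724243177344123
[[152.7591 208.2537]]
```

>>> {"method": "jog_arm", "body": {"commands": [0,0,0,0,0,0.5,60,0,0,0,0,0,1,60,0,0,0,0,0,1,60,0,0,0,0,0,1,60,0,0,0,0,0,1,60,0,0,0,0,0,1,60,0,0,0,0,0,1,60,0,0,0,0,0,1,60,0,0,0,0,0,1,60,0,0,0,0,0,1,60,0.3,0.33,0,0,0,0.42,60,0.6,0.65,0.2,0,0,0,60,0.6,0.65,0.3,0,0,0,60,0.6,0.65,0.4,0,0,0,60,0.4,0.45,0.4,0,0,0,60,0.16,0.18,0.2,0,0,0,60,0,0,0,0,0,0,60]}}

```text
t: 13.3
tool_pos: [0.5418, 0.1619, 0.0947]
tool_rot: [3.035, -0.81, -0.005]
contact_force: [-0.1, 0.4, 0.1]
opening: 0.0598
grip_force: 0.0
```

```bash
python3 - <<'E'
from h import *
a=-.52; g=-.040
plan([.578+g*np.cos(a),.1435+g*np.sin(a)*1,.0025],np.degrees(a))
for c in ("side","top"):
  d=eyes.get_image(c);cv2.imwrite(f"pics/{c}4.png",d["image"][:,:,::-1])
  print(c,proj(d,[[.578+k*np.cos(a),.1435+k*np.sin(a),.012] for k in(-.09,-.04,.065,.09)]))
s=cv2.imread("pics/side4.png")[200:290,190:300];t=cv2.imread("pics/top4.png")[140:230,185:295]
cv2.imwrite("pics/st4.png",np.hstack([cv2.resize(i,(396,324)) for i in(s,t)]))
E
```

```text
t 13.3 pos [0.5418 0.1619 0.0947] yaw -29.88 F [-0.1116  0.4127  0.146 ] open 0.05982237907519097 grip 0.0
 turn first, units: [ 0.0164  0.0274 -0.0154]  then shift units [ 0.0094 -0.0331  1.5365]
 (shift units before the turn: [ 0.0135 -0.0356  1.5364] )
side [[261.2547 262.2079]
 [246.305  254.617 ]
 [216.9648 239.7192]
 [210.3584 236.3647]]
top [[210.258  204.4095]
 [216.9714 192.4597]
 [230.8131 167.8214]
 [234.0587 162.0444]]
```

View pics/st4.png

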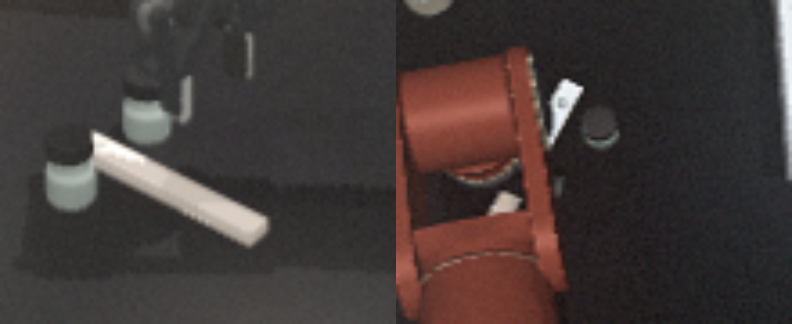

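The mark shows at top (231,168), as predicted. The fingers straddle the bar and are clear of the jars. Descending and gripping.

>>> {"method": "jog_arm", "body": {"commands": [0.01,-0.033,0.4,0,0,0,60,0,0,0.5,0,0,0,60,0,0,0.4,0,0,0,60,0,0,0.15,0,0,0,60,0,0,0.06,0,0,0,60,0,0,0.025,0,0,0,50,0,0,0,0,0,0,40,0,0,0,0,0,0,32,0,0,0,0,0,0,25,0,0,0,0,0,0,18,0,0,0,0,0,0,18,0,0,0,0,0,0,18,0,0,0,0,0,0,18], "newtons": 22}}

```text
t: 15.02
tool_pos: [0.5446, 0.1638, 0.0046]
tool_rot: [-3.036, 0.808, -0.001]
contact_force: [-0.1, -0.6, 3.2]
opening: 0.0212
grip_force: 23.1
```

>>> {"method": "jog_arm", "body": {"commands": [0,0,-0.08,0,0,0,18,0,0,-0.15,0,0,0,18,0,0,-0.4,0,0,0,18,0,0,-0.6,0,0,0,18,0,0,-0.7,0,0,0,18,0,0,-0.7,0,0,0,18,0,0,-0.5,0,0,0,18,0,0,-0.2,0,0,0,18,0,0,0,0,0,0,18]}}

```text
t: 16.15
tool_pos: [0.5444, 0.1638, 0.2043]
tool_rot: [-3.036, 0.808, -0.001]
contact_force: [-0.2, -0.5, -0.9]
opening: 0.0211
grip_force: 22.6
```

```bash
python3 - <<'E'
from h import *
plan([.444,-.1848,.21],1.6)
for c in("side","top"):
    d=eyes.get_image(c);P=cloud(d);cv2.imwrite(f"pics/{c}5.png",d["image"][:,:,::-1])
    for r in nets.silhouettes(c,"bar")[:2]:
        Q=P[r["mask"]];Q=Q[np.isfinite(Q[:,0])&(Q[:,2]>.1)];
        if len(Q)>20:
            q=Q-Q.mean(0);w=np.linalg.svd(q,full_matrices=False)[2][0];print(c,r["p"],r["bbox"],Q.mean(0),w*np.sign(w[0]),np.ptp(q@w))
s=cv2.imread("pics/side5.png")[150:260,180:320];cv2.imwrite("pics/s5.png",cv2.resize(s,None,fx=4,fy=4))
E
```

```text
t 16.15 pos [0.5444 0.1638 0.2043] yaw -29.81 F [-0.1778 -0.5345 -0.9047] open 0.021087627885481495 grip 22.564677000045776
 turn first, units: [-0.0035 -0.0081 -5.4813]  then shift units [-1.8343  5.7614 -0.0944]
 (shift units before the turn: [ 1.4367  5.8731 -0.0966] )
side 0.87 [207.8, 172.7, 266.4, 200.0] [0.575  0.1524 0.2109] [ 0.8765 -0.4814  0.0012] 0.18141997147482258
top 0.76 [199.5, 148.8, 233.1, 198.3] [0.5674 0.1428 0.2176] [ 0.8712 -0.4858 -0.0711] 0.17580120107766745
```

View pics/s5.png

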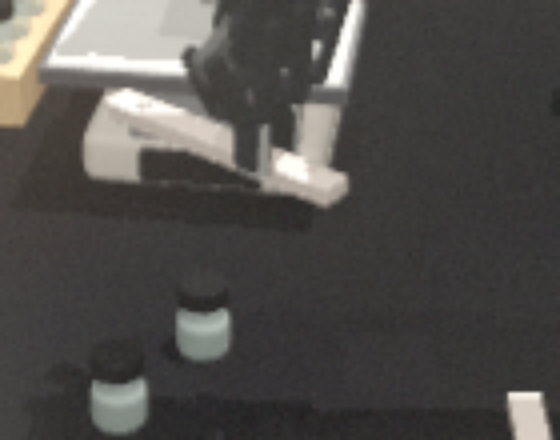

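The bar is held level, from (110,100) to (345,190) in the crop, with the gripper at (255,150). Now I carry it out to the -x side of the stage.

>>> {"method": "jog_arm", "body": {"commands": [0,0,0,0,0,-0.48,18,0,0,0,0,0,-1,18,0,0,0,0,0,-1,18,0,0,0,0,0,-1,18,0,0,0,0,0,-1,18,0,0,0,0,0,-0.7,18,-0.2,0.2,0,0,0,-0.3,18,-0.4,0.5,0,0,0,0,18,-0.4,0.7,0,0,0,0,18,-0.4,0.7,0,0,0,0,18,-0.3,0.7,0,0,0,0,18,-0.13,0.7,0,0,0,0,18,0,0.7,0,0,0,0,18,0,0.7,0,0,0,0,18,0,0.5,0,0,0,0,18,0,0.26,0,0,0,0,18,0,0.1,0,0,0,0,18,0,0,0,0,0,0,18,0,0,0,0,0,0,18]}}

```text
t: 18.73
tool_pos: [0.4438, -0.1835, 0.2039]
tool_rot: [-3.141, -0.046, 0.0]
contact_force: [0.3, 0.6, -1.7]
opening: 0.021
grip_force: 22.6
```

```bash
python3 - <<'E'
from h import *
plan([.444,-.1848,.1366],1.6)
for c in("side","top"):
    d=eyes.get_image(c);P=cloud(d);cv2.imwrite(f"pics/{c}6.png",d["image"][:,:,::-1])
    for r in nets.silhouettes(c,"bar")[:2]:
        Q=P[r["mask"]];Q=Q[np.isfinite(Q[:,0])&(Q[:,2]>.1)];
        if len(Q)>20:
            q=Q-Q.mean(0);w=np.linalg.svd(q,full_matrices=False)[2][0];print(c,r["p"],r["bbox"],Q.mean(0),w*np.sign(w[0]),np.ptp(q@w))
    print(c,proj(d,[[.444+k,-.1848+k*.028,.208] for k in(-.051,.129)]),"lens",proj(d,[.6483,-.179,.151]))
s=cv2.imread("pics/side6.png")[100:210,190:330];t=cv2.imread("pics/top6.png")[100:210,240:380];cv2.imwrite("pics/st6.png",np.hstack([cv2.resize(i,(400,314),interpolation=2) for i in (s,t)]))
E
```

```text
t 18.725 pos [ 0.4438 -0.1835  0.2039] yaw 1.66 F [ 0.3259  0.6351 -1.6608] open 0.020976853366580932 grip 22.56076991558075
 turn first, units: [-0.0037  0.0009  0.0106]  then shift units [0.0028 0.0217 1.1215]
 (shift units before the turn: [0.0029 0.0221 1.1215] )
side 0.58 [256.8, 132.9, 313.8, 144.4] [ 0.4834 -0.1763  0.2097] [ 0.9996  0.0271 -0.005 ] 0.17684603037247792
side [[314.7441 138.9003]
 [255.8686 135.2082]] lens [[231.8385 150.497 ]]
top 0.65 [316.9, 170.0, 330.3, 229.9] [ 0.471 -0.183  0.211] [ 0.9993  0.0376 -0.0004] 0.1766577880396576
top [[324.463  227.3382]
 [319.3558 170.1807]] lens [[314.5029 151.9919]]
```

View pics/st6.png

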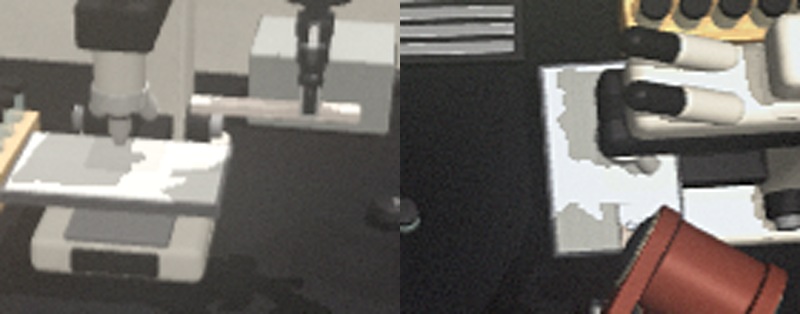

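The bar is level west of the stage, at (190–360,105) in the left crop. The lens tip shows at (121,142), matching my estimate within a pixel. Next: descend, advance, and check.

>>> {"method": "jog_arm", "body": {"commands": [0,0.02,0.3,0,0,0,18,0,0,0.4,0,0,0,18,0,0,0.3,0,0,0,18,0,0,0.12,0,0,0,18,0,0,0,0,0,0,18,0.15,0,0,0,0,0,18,0.3,0,0,0,0,0,18,0.3,0,0,0,0,0,18,0.2,0,0,0,0,0,18,0.05,0,0,0,0,0,18,0,0,0,0,0,0,18,0,0,0,0,0,0,18]}}

```text
t: 20.42
tool_pos: [0.5034, -0.1839, 0.1367]
tool_rot: [-3.141, -0.043, 0.0]
contact_force: [0.1, -0.3, -1.6]
opening: 0.0206
grip_force: 22.6
```

```bash
cat >> h.py <<'E'
def barline(c,zmin=.12):
    d=eyes.get_image(c);P=cloud(d)
    for r in nets.silhouettes(c,"bar")[:1]:
        Q=P[r["mask"]];Q=Q[np.isfinite(Q[:,0])&(Q[:,2]>zmin)]
        if len(Q)>20:
            q=Q-Q.mean(0);w=np.linalg.svd(q,full_matrices=False)[2][0];print(c,r["p"],r["bbox"],Q.mean(0),w*np.sign(w[0]),np.ptp(q@w))
    return d
E
python3 - <<'E'
from h import *
plan([.504,-.183,.1290],1.6)
d=barline("side");cv2.imwrite("pics/s7.png",cv2.resize(d["image"][110:200,195:305,::-1],None,fx=6,fy=6,interpolation=2))
E
```

```text
t 20.425 pos [ 0.5034 -0.1839  0.1367] yaw 1.58 F [ 0.1485 -0.3138 -1.5666] open 0.020644395818565614 grip 22.561519145965576
 turn first, units: [-0.0005  0.0027 -0.0034]  then shift units [ 0.011  -0.0148  0.129 ]
 (shift units before the turn: [ 0.011  -0.0148  0.129 ] )
side 0.83 [238.9, 153.2, 292.3, 162.1] [ 0.5455 -0.1767  0.1426] [ 0.9996  0.0267 -0.0046] 0.1797377527853536
```

View pics/s7.png

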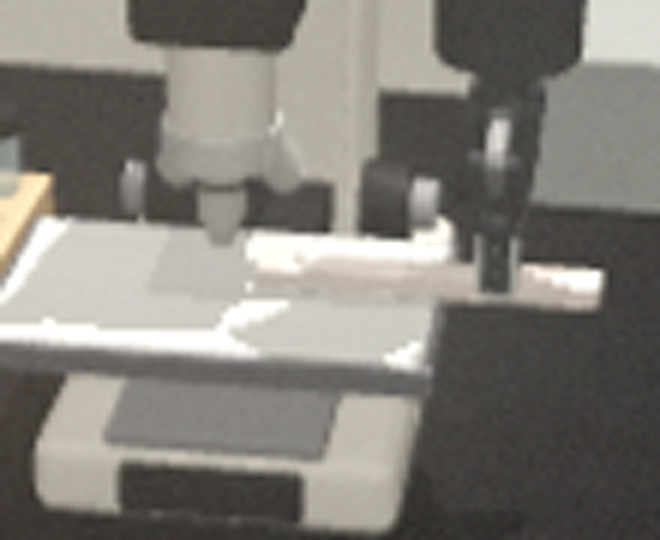

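The bar end is at crop (248,275), just short of the lens tip at (224,242). Lowering gently.

>>> {"method": "jog_arm", "body": {"commands": [0,0,0.04,0,0,0,18,0,0,0.04,0,0,0,18,0,0,0.03,0,0,0,18,0,0,0.01,0,0,0,18,0,0,0.01,0,0,0,18,0,0,0,0,0,0,18]}}

```text
t: 21.28
tool_pos: [0.5038, -0.1839, 0.129]
tool_rot: [3.141, 0.044, 0.0]
contact_force: [0.1, 0.0, -1.7]
opening: 0.0213
grip_force: 22.6
```

>>> {"method": "jog_arm", "body": {"commands": [0,0,0.01,0,0,0,18,0,0,0.01,0,0,0,18,0,0,0,0,0,0,18]}}

```text
t: 21.65
tool_pos: [0.5038, -0.184, 0.1284]
tool_rot: [3.141, 0.044, 0.0]
contact_force: [-2.6, 1.1, 2.8]
opening: 0.0213
grip_force: 23.0
```

>>> {"method": "jog_arm", "body": {"commands": [0,0,0,0,0,0,24,0,0,0,0,0,0,28,0,0,0,0,0,0,32,0,0,0,0,0,0,32,0,0,0,0,0,0,32]}}

```text
t: 22.28
tool_pos: [0.5038, -0.1839, 0.1278]
tool_rot: [-3.141, -0.044, -0.0]
contact_force: [0.5, -0.3, 0.3]
opening: 0.0321
grip_force: 0.0
```

```bash
python3 - <<'E'
from h import *
plan([.5045,-.183,.1290],1.6)
d=barline("side");P=cloud(d);barline("top")
cv2.imwrite("pics/s8.png",cv2.resize(d["image"][135:175,210:310,::-1],None,fx=8,fy=8,interpolation=2))
m=[.5038+.104,-.1839+.104*.028,.136]
print(proj(d,[m,[.6483,-.179,.151],[.6483,-.179,.136]]))
for n in("mark","objective"):
    for r in nets.silhouettes("side",n)[:2]: print(n,r["p"],r["bbox"])
E
```

```text
t 22.275 pos [ 0.5038 -0.1839  0.1278] yaw 1.59 F [ 0.5091 -0.2892  0.2688] open 0.03205925212356313 grip 0.0
 turn first, units: [-0.0002 -0.0003 -0.001 ]  then shift units [ 0.0124 -0.0145 -0.0205]
 (shift units before the turn: [ 0.0124 -0.0145 -0.0205] )
side 0.87 [236.6, 153.3, 293.5, 163.8] [ 0.5507 -0.1764  0.135 ] [ 0.9995  0.0306 -0.0072] 0.17643545505316305
top 0.58 [312.5, 159.6, 323.7, 207.6] [ 0.5434 -0.1827  0.1358] [ 0.9984  0.0559 -0.0053] 0.16218500814272208
[[244.5458 155.5552]
 [231.8385 150.497 ]
 [231.8663 154.8101]]
mark 0.61 [238.5, 155.6, 295.8, 162.1]
```

View pics/s8.png

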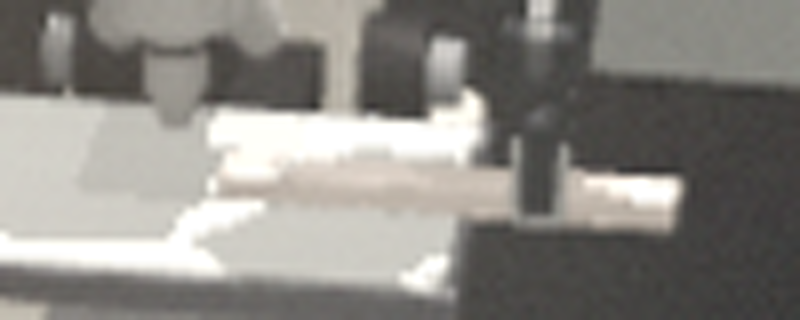

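The bar lies flat, its end at crop (215,185) and the lens tip at (175,125). Before sliding I refine the lens position from the stage edges.

```bash
python3 - <<'E'
from h import *
from scipy.ndimage import map_coordinates
a=.028;c0=np.array([.6483,-.1805]);ex=np.array([np.cos(a),np.sin(a)]);ey=np.array([-ex[1],ex[0]])
for c in("top","side"):
    d=eyes.get_image(c);g=cv2.GaussianBlur(d["image"],(3,3),0).astype(float).mean(2)
    def edge(base,dirn,fixed):
        t=np.arange(-.015,.015,.0005);out=[]
        for f in fixed:
            X=[np.r_[c0+base+f+dirn*s,.124] for s in t];uv=proj(d,X)
            v=map_coordinates(g,[uv[:,1],uv[:,0]],order=1);lo,hi=v[-8:].min(),np.median(v[:15])
            k=np.where(v<(lo+hi)/2)[0];out.append(t[k[0]]*1000 if len(k) else np.nan)
        return np.nanmedian(out).round(2),np.nanstd(out).round(2)
    print(c,"+y",edge(ey*.08,ey,[ex*s for s in np.arange(-.10,.1,.01)]),
     "-x",edge(-ex*.12,-ex,[ey*s for s in np.r_[np.arange(-.06,-.03,.005),np.arange(.03,.07,.005)]]),
     "+x",edge(ex*.12,ex,[ey*s for s in np.arange(.0,.07,.005)]),
     "-y",edge(-ey*.08,-ey,[ex*s for s in np.arange(-.11,-.06,.005)]))
    P=cloud(d)
    # bar top by height, rows at x 0.53..0.60 
    m=(P[...,2]>.131)&(P[...,2]<.143)&(P[...,0]>.535)&(P[...,0]<.64)&(np.abs(P[...,1]+.18)<.03)
    Q=P[m]; 
    for x in(.55,.57,.59,.61):
        q=Q[np.abs(Q[:,0]-x)<.01]
        if len(q): print("bar x",x,len(q),q[:,1].min(),q[:,1].max(),q[:,1].mean(),q[:,2].mean())
    print("bar xmax",np.sort(Q[:,0])[-6:])
E
```

```text
top +y (np.float64(-3.5), np.float64(0.61)) -x (np.float64(-5.0), np.float64(5.36)) +x (np.float64(-3.5), np.float64(3.01)) -y (np.float64(-1.5), np.float64(7.58))
bar x 0.61 13 -0.1845482178471986 -0.17378858332919517 -0.17699346415661557 0.13626325877290715
bar xmax [0.6272 0.6274 0.6276 0.6277 0.6284 0.6284]
side +y (np.float64(-2.0), np.float64(0.81)) -x (np.float64(-5.0), np.float64(3.58)) +x (np.float64(-15.0), np.float64(3.96)) -y (np.float64(1.25), np.float64(3.65))
bar x 0.55 29 -0.19552039315514147 -0.16966164789004257 -0.1799265261483707 0.1367451196305245
bar x 0.57 30 -0.1910288758263916 -0.16975263094014337 -0.17725847576098022 0.13641210692344982
bar x 0.59 30 -0.20109606888526765 -0.1636306208453191 -0.1773609132910945 0.136309438918144
bar x 0.61 33 -0.19530433939274783 -0.16287466110397375 -0.17778386428242493 0.13585945738874897
bar xmax [0.6268 0.6272 0.6285 0.6296 0.6302 0.6304]
```

>>> {"method": "jog_arm", "body": {"commands": [0,0,-0.02,0,0,0,32,0,0,0,0,0,0,26,0,0,0,0,0,0,18,0,0,0,0,0,0,18,0,0,0,0,0,0,18], "newtons": 20}}

```text
t: 23.3
tool_pos: [0.5038, -0.184, 0.1292]
tool_rot: [3.141, 0.044, 0.0]
contact_force: [-0.2, -0.1, 1.8]
opening: 0.0212
grip_force: 22.6
```

Slide by about 33 mm first, then re-measure.

>>> {"method": "jog_arm", "body": {"commands": [0.03,0.005,0,0,0,0,18,0.08,0.005,0,0,0,0,18,0.08,0.005,0,0,0,0,18,0.08,0.005,0,0,0,0,18,0.08,0.005,0,0,0,0,18,0.08,0,0,0,0,0,18,0.08,0,0,0,0,0,18,0.04,0,0,0,0,0,18,0,0,0,0,0,0,18,0,0,0,0,0,0,18]}}

```text
t: 24.55
tool_pos: [0.5373, -0.1846, 0.1292]
tool_rot: [3.141, 0.044, 0.002]
contact_force: [-1.6, 0.2, 4.2]
opening: 0.0213
grip_force: 22.8
```

```bash
python3 - <<'E'
from h import *
plan([.5445,-.1845,.1290],1.6)
d=barline("side");barline("top")
cv2.imwrite("pics/s9.png",cv2.resize(d["image"][135:175,210:310,::-1],None,fx=8,fy=8,interpolation=2))
m=ctrl.get_obs()["tool_pos"];a=.028
L=[.6485,-.182]
print(proj(d,[[m[0]+.104,m[1]+.104*a,.136],[m[0]+.129,m[1]+.129*a,.136],[*L,.151],[*L,.136],[m[0]-.051,m[1]-.051*a,.136]]))
E
```

```text
t 24.55 pos [ 0.5373 -0.1846  0.1292] yaw 1.59 F [-1.6156  0.1911  4.2494] open 0.021258284517971845 grip 22.84813553094864
 turn first, units: [ 0.0044 -0.0136 -0.0014]  then shift units [0.1197 0.0012 0.0041]
 (shift units before the turn: [0.1197 0.0012 0.0043] )
side 0.88 [228.5, 153.7, 283.3, 161.9] [ 0.5811 -0.1776  0.1348] [0.9995 0.0325 0.0027] 0.1746965560831265
[[234.1856 154.6269]
 [226.4287 154.1006]
 [231.9582 150.1031]
 [231.9854 154.4106]
 [282.9524 157.9359]]
```

View pics/s9.png

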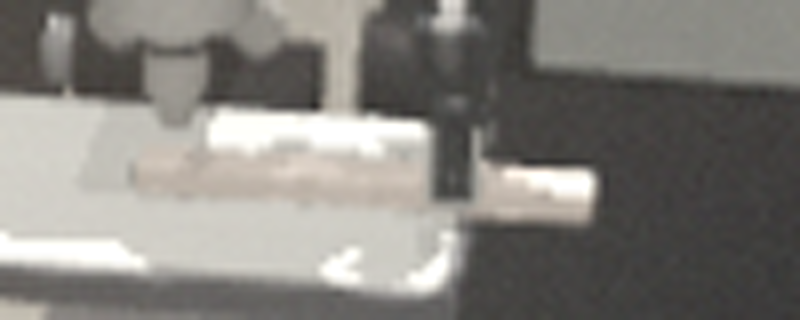

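The front end is at crop (132,170), the lens tip at (175,122), and the fingers at (455,150). I take a numeric profile to locate the mark and tip at subpixel level.

```bash
python3 - <<'E'
from h import *
I=np.mean([eyes.get_image("side")["image"].astype(float) for _ in range(4)],0).mean(2)
print("cols 222..246");
for r in range(140,163): print(r,I[r,222:247].astype(int))
print("back end 278-289");
for r in range(156,163): print(r,I[r,278:290].astype(int))
E
```

```text
cols 222..246
140 [ 92 106 122 115 107  85 104 121 135 137 137 125 121  93  71  73  76 103
 130 139 142 143 135 105 106]
141 [ 72  76  87  83  79  78 105  92  93  94  95  83  99 102  74  66  67  75
 103 123 131 123 103  79  76]
142 [ 69  68  71  71  67  79 127 134 134 134 134 132 132 128  79  67  65  67
  78  93  96  90  79  76  77]
143 [ 68  68  68  70  68  76 132 146 151 151 152 148 143 133  82  66  66  68
  76  79  77  78  78  75  77]
144 [ 67  69  67  69  69  77 133 146 151 151 152 148 142 132  82  69  66  74
  77  78  77  78  76  78  77]
145 [ 66  66  66  66  66  76 132 145 151 151 150 146 144 123  78  67  66  77
  77  79  77  78  78  77  77]
146 [ 67  66  67  66  68  76 123 145 150 150 149 146 140 101  71  69  75  78
  77  78  77  79  77  77  76]
147 [137 117 106 106  97  95 100 138 146 148 149 144 127  82  71  66  77  79
  77  76  79  77  78  78  79]
148 [195 180 175 175 173 173 172 156 145 145 146 142 141 151 136 169 177 156
 150 137 134 109  93  91  89]
149 [206 193 190 190 191 191 190 174 146 144 143 137 175 184 181 237 243 240
 239 237 237 235 234 234 233]
150 [196 190 189
[... 1069 characters left out ...]
4 204 203 200 199 200 199 199 194 195 198 199 196 197 198 198
 198 198 197 200 202 199 197]
161 [204 203 204 204 204 203 204 204 203 204 203 203 205 204 205 204 204 204
 204 204 204 203 203 203 203]
162 [203 203 204 204 203 204 204 203 203 203 204 203 204 205 203 203 203 203
 204 203 203 203 203 204 203]
back end 278-289
156 [236 216 213 212 213 182  99  66  65  66  65  65]
157 [254 253 253 252 252 252 150  68  66  66  68  65]
158 [225 254 255 255 255 252 149  67  66  66  64  66]
159 [177 216 225 225 228 223 125  64  66  64  64  63]
160 [175 175 180 181 185 179 100  66  66  64  65  64]
161 [176 177 177 176 180 157  89  65  66  66  66  65]
162 [132 133 139 143 148 125  76  67  66  65  64  65]
```

The mark shows at px (234.4,154.5) and the lens tip at px (231.55,150.7). So it needs about 8.7 mm more along x and about 0.7 mm toward -y.

>>> {"method": "jog_arm", "body": {"commands": [0.035,0.004,0,0,0,0,18,0.05,0.004,0,0,0,0,18,0.04,0.004,0,0,0,0,18,0.02,0,0,0,0,0,18,0,0,0,0,0,0,18,0,0,0,0,0,0,18]}}

```text
t: 25.7
tool_pos: [0.5444, -0.1849, 0.1293]
tool_rot: [-3.141, -0.044, 0.005]
contact_force: [-5.8, -0.3, 7.8]
opening: 0.0217
grip_force: 23.2
```

```bash
python3 - <<'E'
from h import *
plan([.546,-.185,.1290],1.6)
I=np.mean([eyes.get_image("side")["image"].astype(float) for _ in range(4)],0).mean(2)
print("cols 222..240");
for r in range(147,160): print(r,I[r,222:241].astype(int))
E
```

```text
t 25.7 pos [ 0.5444 -0.1849  0.1293] yaw 1.6 F [-5.7563 -0.3459  7.813 ] open 0.021675193513528226 grip 23.220260739326477
 turn first, units: [-0.0035  0.0331 -0.0004]  then shift units [0.0269 0.0016 0.0043]
 (shift units before the turn: [0.0269 0.0016 0.0042] )
cols 222..240
147 [137 117 106 105  96  95  99 135 146 147 149 144 126  79  69  66  76  77
  77]
148 [195 180 176 175 174 174 172 155 144 146 145 141 143 150 136 171 178 154
 150]
149 [206 193 191 191 190 190 191 173 145 144 144 136 176 184 181 237 243 240
 239]
150 [196 191 190 190 190 190 190 186 156 146 145 152 186 190 237 252 253 253
 253]
151 [192 189 190 190 191 190 191 190 183 180 179 182 189 189 250 253 253 253
 253]
152 [191 191 191 185 190 191 191 191 191 190 190 189 190 190 250 253 253 253
 226]
153 [190 191 191 184 191 192 192 191 192 191 180 189 181 189 217 221 221 221
 196]
154 [190 190 191 192 192 191 192 192 192 171 161 167 161 188 192 191 192 192
 191]
155 [190 190 184 190 192 193 193 195 196 189 189 182 180 188 192 193 192 192
 192]
156 [190 191 182 180 183 183 185 186 186 186 187 179 178 178 181 186 189 186
 188]
157 [189 190 182 178 178 178 177 179 178 178 178 177 176 177 177 180 180 179
 181]
158 [189 189 186 182 181 179 179 180 184 179 177 177 177 178 178 178 178 178
 178]
159 [200 200 200 198 198 188 184 186 188 186 185 171 171 181 183 176 177 180
 179]
```

>>> {"method": "jog_arm", "body": {"commands": [0,0,-0.01,0,0,0,18,0.02,0,0,0,0,0,18,0.02,0,0,0,0,0,18,0,0,0,0,0,0,18,0,0,0,0,0,0,18]}}

```text
t: 26.52
tool_pos: [0.5478, -0.1847, 0.1292]
tool_rot: [-3.141, -0.044, 0.001]
contact_force: [-2.4, 0.8, 3.4]
opening: 0.0211
grip_force: 22.7
```

```bash
python3 - <<'E'
from h import *
plan([.547,-.185,.1290],1.6)
I=np.mean([eyes.get_image("side")["image"].astype(float) for _ in range(4)],0).mean(2)
print("cols 220..240");
for r in range(151,160): print(r,I[r,220:241].astype(int))
print("back end 274-285");
for r in range(156,163): print(r,I[r,274:286].astype(int))
E
```

```text
t 26.525 pos [ 0.5478 -0.1847  0.1292] yaw 1.6 F [-2.4261  0.7846  3.395 ] open 0.0210544254394486 grip 22.70537495613098
 turn first, units: [-0.0036  0.0036 -0.0008]  then shift units [-0.0134  0.004   0.004 ]
 (shift units before the turn: [-0.0134  0.004   0.004 ] )
cols 220..240
151 [206 206 193 189 191 191 191 189 190 189 182 179 178 181 189 190 250 253
 253 253 253]
152 [206 198 192 190 186 190 190 191 191 191 192 191 190 190 191 191 250 253
 253 253 226]
153 [206 193 190 191 187 192 192 191 192 191 172 177 179 179 189 191 217 221
 221 221 195]
154 [206 193 190 191 196 193 192 191 192 192 160 158 159 171 189 191 192 191
 192 191 191]
155 [198 192 190 189 188 190 192 192 193 196 188 189 190 186 189 189 192 192
 192 191 192]
156 [192 190 190 177 180 181 183 183 183 185 186 186 187 179 178 179 189 188
 189 186 189]
157 [189 189 189 170 176 177 177 178 178 177 178 178 177 176 177 177 180 180
 181 180 181]
158 [190 189 189 168 180 179 180 179 180 179 185 179 177 177 178 178 178 177
 178 178 178]
159 [201 200 200 195 198 197 198 187 186 185 189 185 184 173 171 182 183 177
 177 180 179]
back end 274-285
156 [238 245 244 245 244 244 187  95  64  66  65  65]
157 [253 255 255 255 255 255 224 119  65  64  63  63]
158 [225 229 234 255 255 255 208 103  66  65  63  65]
159 [184 185 190 218 221 222 168  87  65  63  65  66]
160 [177 177 177 174 177 177 140  78  64  65  63  63]
161 [185 187 178 176 179 182 117  72  65  64  64  63]
162 [134 136 127 125 128 138  86  64  65  64  64  63]
```

The mark is now at px (231.4,153.9), directly below the tip column at 231.5. A small back-off, then release and retreat.

>>> {"method": "jog_arm", "body": {"commands": [-0.01,0,0,0,0,0,18,0,0,0,0,0,0,18,0,0,0,0,0,0,23,0,0,0,0,0,0,27,0,0,0,0,0,0,35,0,0,0,0,0,0,40,0,0,0,0,0,0,40,0,0,-0.1,0,0,0,40,0,0,-0.3,0,0,0,40,-0.3,0,0,0,0,0,40,-0.8,0,0,0,0,0,40,-0.8,0,-0.5,0,0,0,40,-0.4,0,-0.8,0,0,0,40,0,0,-0.5,0,0,0,40,0,0,0,0,0,0,40,0,0,0,0,0,0,40]}}

```text
t: 28.72
tool_pos: [0.4093, -0.1886, 0.2615]
tool_rot: [-3.141, -0.044, 0.0]
contact_force: [0.2, -0.1, -0.9]
opening: 0.0401
grip_force: 0.0
```

```bash
python3 - <<'E'
from h import *
plan([.547,-.185,.1290],1.6)
d=barline("side");barline("top")
D=np.mean([eyes.get_image("side")["image"].astype(float) for _ in range(4)],0);I=D.mean(2)
print("cols 220..240");
for r in range(147,160): print(r,I[r,220:241].astype(int))
cv2.imwrite("pics/s10.png",cv2.resize(d["image"][130:345,200:320,::-1],None,fx=2.75,fy=2.75,interpolation=2))
E
```

```text
t 28.725 pos [ 0.4093 -0.1886  0.2615] yaw 1.6 F [ 0.1681 -0.0511 -0.9457] open 0.04008449945886819 grip 0.0
 turn first, units: [-0.0009  0.0007 -0.0006]  then shift units [2.2964 0.0039 2.2079]
 (shift units before the turn: [2.2966 0.0039 2.2078] )
side 0.87 [226.4, 153.3, 281.8, 162.4] [ 0.5846 -0.1782  0.1355] [ 0.9997  0.026  -0.0037] 0.17500260139816093
top 0.67 [313.3, 158.9, 324.2, 199.1] [ 0.5644 -0.1864  0.1359] [ 0.9998  0.0223 -0.0013] 0.13482640341971802
cols 220..240
147 [142 143 133 114 104 103  96  95  99 134 141 144 144 141 124  82  71  72
  79  79  80]
148 [191 191 189 174 170 169 168 168 166 152 141 141 142 137 138 147 133 166
 172 150 147]
149 [200 200 199 187 185 184 185 184 184 168 141 139 140 133 170 178 175 231
 237 233 233]
150 [199 199 190 184 184 184 185 185 184 181 151 142 140 149 180 185 231 247
 250 249 249]
151 [199 199 187 184 184 184 184 184 185 185 178 173 174 176 184 185 244 249
 249 249 249]
152 [200 192 185 185 178 185 185 186 185 186 186 185 185 185 186 185 244 250
 249 250 249]
153 [200 187 184 186 180 186 186 186 185 186 185 175 173 173 182 185 211 214
 214 230 248]
154 [200 187 185 185 188 186 186 186 186 186 166 157 156 155 183 186 186 232
 237 243 248]
155 [191 186 184 179 182 183 186 187 187 190 183 183 184 175 184 184 185 245
 249 249 249]
156 [187 184 185 176 174 175 177 178 178 180 179 181 181 174 173 173 183 211
 216 222 223]
157 [184 183 183 175 173 172 171 172 173 173 172 173 174 171 172 171 176 177
 177 183 184]
158 [184 183 183 179 176 173 175 174 174 173 180 174 173 172 171 173 172 172
 172 172 173]
159 [193 194 195 193 193 192 192 182 179 180 182 180 180 167 166 176 214 180
 172 176 175]
```

View pics/s10.png

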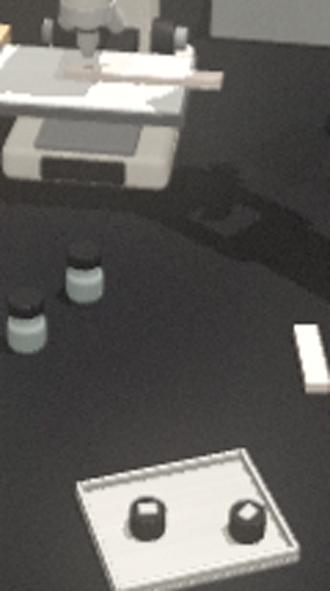

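The bar lies flat on the stage with the mark at px (231.7,153.9), directly under the tip at px 231.5. Both pucks stand upright in the tray, at (147,518) and (247,520). Handing in.

```bash
python3 -c "
from station import job
print(job.finish_job())"
```

```text
the job is handed in; nothing more can be done
None
```

I handed the job in at about 29 s of the 64 s limit, but the station gave no verdict. In the last images the puck stands upright in the tray and the bar lies flat, released, with its mark within about 1–2 mm of the lens axis. No readings went over the force limits.

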